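# Close up the bench test kiln

## Robot

A 6-joint arm with a two-finger parallel gripper is mounted at the origin on a cart in front of the work surface, level with it; the furniture and walls round the work are solid. World frame = base frame: x ahead of the robot, y to its left, z up, the work surface at z = 0. Lengths are in m, angles in rad, forces in N, time in s.
With the tool pointing down it reaches from about 0.3 to 0.775 m from the base axis. Payload 14.6 kg.
Tool frame: the origin (TCP) lies at the centre of the arm's flange, where the gripper is bolted on; the fingertips stand 199 mm ahead of it and the grasp point (between the pads) lies 180 mm ahead of it; z points along the fingers, y is the line along which they close (so a half turn about z gives the same grasp; the last joint's range is limited). The gripper opens to 94 mm and grips with 3 to 60 N. Pads are 16 mm wide; open, the fingers measure 119 mm over their backs; the gripper's body (75 mm by 177 mm) begins 78 mm behind the grasp point.
Start: joints at [1.239, 0.3, 1.521, -0, 1.321, -0.067], TCP at [0.144, 0.531, 0.405] pointing down, gripper open.
Joint ranges: [-3.03, 3.03], [-0.79, 2.21], [0.23, 2.52], [-1.04, 4.18], [0, 3.07], [-2.55, 2.55]. Speed limits (rad/s): [2.22, 2.22, 2.57, 3.14, 3.14, 3.14].

## Interface

Orientations are given as [roll, pitch, yaw] about the fixed x, y, z axes, in that order (R = Rz(yaw) Ry(pitch) Rx(roll)).
In Python, from station import ctrl gives the robot as it stands. The module is installed in compiled form; this text tells all that it offers.
- The arm moves only by the tool servo_tool, never from a script. Its argument "motion" is a list of rows, each a list of 5 numbers: the closure, from 0 (fully open) to 1 (shut), then the shift along the world's x, y, z in cm, then the turn about the world's z in degrees. A call has 1 to 20 rows; each row is the pose to reach, as a shift and turn from the pose commanded when the call began; what a row does not reach only later rows make up. A row lasts 1/8 s, in which the tool goes at most 62.5 mm and 10.7 degrees, less where a joint would pass 70% of its speed; a pose out of reach is approached as far as the arm can. A call with a gripper value outside its range is refused whole. The fingers move at their own pace and stop on an object; "squeeze" is the grip in N (left out, the last holds). Time passes only in rows, so rows that repeat a pose let the fingers close. It gives the time, the measured TCP pose, the force, the opening and the grip force at its end, in the units of the state.
- ctrl.get_obs(): the state, without advancing time (a new reading comes with each control period).
- ctrl.camera(name): name is "side" or "top"; returns a dict with "image" (384x512x3 uint8, red, green, blue), "fx", "fy", "cx", "cy" (pixels), "camera_from_world" (4x4, takes a point from world to camera coordinates). Camera axes: x right, y up, looking along -z (the intrinsics and any distortion apply to the point x, -y, -z); pixel columns grow to the right and rows downward; lengths in m; the calibration is good to about 2 mm. A picture is of the moment at which its call begins. There is no depth.
- ctrl.hand_in(): hands the job in; it is judged then, once.
The state is a dict: "time_s": time; "qpos": joint angles; "joint_vel": joint speeds; "tau": joint torques, N m; "ee_pos": TCP position; "eef_rot": TCP orientation; "force": force on the tool from outside, world axes, zero at the start; "moment": the same for the moment, N m; "grip_width": finger opening in m; "grip_force": force on a finger pad.
Only numpy, scipy, OpenCV 4.12 (cv2) and the standard library are available. Lean on these libraries where they do the work, as an engineer would, in place of code of your own. Each camera call takes 0.05 s, during which the arm holds its last target. There are 200 camera calls.

## Task

The test tiles are set and the little bench kiln is to be closed up: with your fingertips ease its door fully shut without slamming it, push the bolt on the blue control column fully across into the keeper on the door, and push the damper on the roof fully back so that it covers the vent. Leave the jars, tile, timer, plaster plug and brush round it standing and lying where they are.

Things in the scene. Friction and masses are not known exactly. Their poses are not given: they have to be found in the camera images.
- kiln: Bench kiln, fixed on the table: 330 mm wide (y), 220 deep (x), 260 high; steel door at its right, blue control column at its left. Origin: centre of its underside; own x points front to back, y to its left. Offsets below are (x, y, z) mm in this frame. Flat roof at z 260. Column: y 65 to 165, its face at x -130. Door when shut: outer face at x -132, y -140 to 55, z 74 to 254.
- kiln_door (a joint): Door angle, rad: 0 = fully shut (a stop), grows as it opens to the front; starts 0.5 to 1.05. Steel panel 195 mm wide on an upright hinge axis at its right edge, the free edge at the left. It stays where left and moves with 1 to 3 N at mid-width. Slammed means faster than 1.2 rad/s within the last 0.15 rad.
- door_hinge (a point): Hinge axis of the door at table height, at (-110, -145, 0). The door's outer face lies 22 mm in front of this axis (towards -x when shut).
- door_face (a point): Smooth spot to push, on the door's outer face 125 mm from the hinge axis, 215 mm above the table (39 mm under the door's top edge). Axes are the door's: -x straight out of the outer face, +y from hinge to free edge. Clear from 40 to 165 mm from the hinge axis; beyond are the keeper (175 to 193 mm, z 200 to 250, 22 mm proud) and a black pull handle (180 mm, z 95 to 165, 29 mm proud).
- kiln_bolt (a joint): Bolt travel, m: 0 = drawn back to the kiln's left, 0.040 = fully across (a stop), along the kiln's -y. Starts at 0 to 0.006. Slides with 1 to 2 N, stays where left. A 10 mm round rod that meets the door's keeper at about 0.020 and is through it at 0.034. It enters only with the door shut; pushed across early it keeps the door from shutting.
- bolt_knob (a point): Centre of the bolt's black upright knob, 18 mm across, z 212 to 265 (this point at 235), its axis 42 mm in front of the column's face; at (-172, 130, 235) when drawn back. Free space to its left (+y) and in front; the bolt's guides reach 20 mm out of the column's face, so a fingertip level with the knob's axis passes in front of them.
- kiln_damper (a joint): Damper travel, m: 0 = pushed fully back (a stop), the vent hole wholly covered; grows as it is drawn to the kiln's front. Starts 0.030 to 0.046 open. Slides along the kiln's x with 1 to 2 N and stays where left.
- damper_tab (a point): Middle of the front face of the damper's upright tab on the roof: 40 mm wide (y), 4 mm thick, top at z 293, this point at z 278; at (-29.5, -42.5, 278) when closed, farther to the front (-x) when open. It is pushed towards the kiln's +x. Two rails 8.5 mm high run either side, 22 to 34 mm from its middle.
- orange_jar: Loose colour jar with orange label band and black lid, 48 mm across, 58 mm high; origin under its centre. Bystander.
- blue_jar: Loose colour jar with blue band and white lid, 48 mm across, 58 mm high; origin under its centre. Bystander.
- spare_tile: Loose glazed test tile lying flat, 46 x 71 x 9 mm; origin under its centre. Bystander.
- timer: Loose round dial timer, 63 mm across, 52 mm high; origin under its centre. Bystander.
- big_plug: Loose white plaster plug, 44 mm across, 34 mm high; origin under its centre. Bystander.
- brush: Loose flat black brush lying down, 133 x 18 x 11 mm; origin under its centre. Bystander.

How it is judged:
At the end, for the whole second after the job is handed in: The door is shut (within 0.025 rad), the bolt stands through the keeper (over 34 mm of its 40 mm travel) and the damper is home over the vent (within 6 mm of its stop) (value of joint kiln_door below 0.025 rad and value of joint kiln_bolt above 0.034 m and value of joint kiln_damper below 0.006 m); the robot touches nothing.
It fails at once if the door is slammed: faster than 1.2 rad/s within the last 0.15 rad (value of joint kiln_door below 0.15 rad and velocity of joint kiln_door below -1.2 rad/s).
It fails at once if a jar, the tile, the timer, the plug or the brush is shifted more than 15 mm, lifted or knocked over (distance of any of orange_jar, blue_jar, spare_tile, timer, big_plug, brush from where it was at the start of the episode above 0.015 m or angle between any of orange_jar, blue_jar, big_plug's own z axis and vertical above 0.4 rad).
It also fails if it takes over 58 s, if anything falls off the work surface, if the arm or the gripper's body presses on something with over 40 N, if the wrist force passes 120 N, or if a joint passes its speed limit or range.

## Working session

There is one attempt and no reset: what is moved stays moved. The work goes in short steps, Python scripts to look and compute and a tool call to move; the robot and the scene stay as the last step left them, time stands still between calls to the robot, and variables do not carry over. Pictures are saved under pics/ and viewed, at most 10 in all, crops included, and the job is handed in when it is done.

Besides the shell and the picture viewer there is one more tool, called after "Request:" as a command line: name --pt "numbers of a row" for each row, then --argument value for the rest. servo_tool: Moves the arm, as the interface text tells. Its arguments: {"type":"object","properties":{"motion":{"type":"array","items":{"type":"array","items":{"type":"number"}}},"squeeze":{"type":"number"}},"required":["motion"]}

```bash
mkdir -p pics; python3 - <<'E'
from station import ctrl
import cv2, numpy as np
for n in("side","top"):
    c=ctrl.camera(n); cv2.imwrite(f"pics/{n}0.png",cv2.resize(c["image"][:,:,::-1],(800,600),interpolation=cv2.INTER_CUBIC))
    print(n,c["fx"],c["fy"],c["cx"],c["cy"],[k for k in c]); print(np.round(c["camera_from_world"],4).tolist())
o=ctrl.get_obs();print(o["time_s"],o["ee_pos"],o["eef_rot"],o["force"])
E
```

```text
side 374.74069602921486 374.74069602921486 252.67916450867364 193.66525631115798 ['image', 'fx', 'fy', 'cx', 'cy', 'camera_from_world']
[[0.8754, -0.4833, 0.0124, -0.4194], [0.1848, 0.3583, 0.9151, -0.2889], [-0.4467, -0.7988, 0.4029, -0.842], [0.0, 0.0, 0.0, 1.0]]
top 379.9902355354709 379.9902355354709 255.73359587624776 187.09981353126977 ['image', 'fx', 'fy', 'cx', 'cy', 'camera_from_world']
[[0.0297, -0.9995, 0.0063, 0.1087], [0.9823, 0.0303, 0.1849, -0.5752], [-0.185, 0.0007, 0.9827, -1.4462], [0.0, 0.0, 0.0, 1.0]]
0.1 [0.14394067 0.53079617 0.40413926] [-3.14056662e+00 -6.90239195e-05  2.87679127e+00] [-0.36366675  0.06304929  0.17512294]
```

View pics/side0.png

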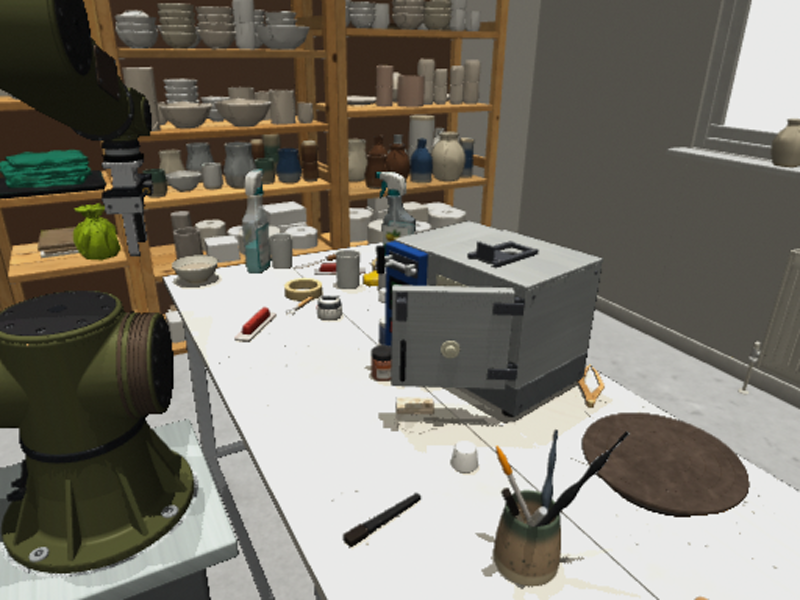

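View pics/top0.png

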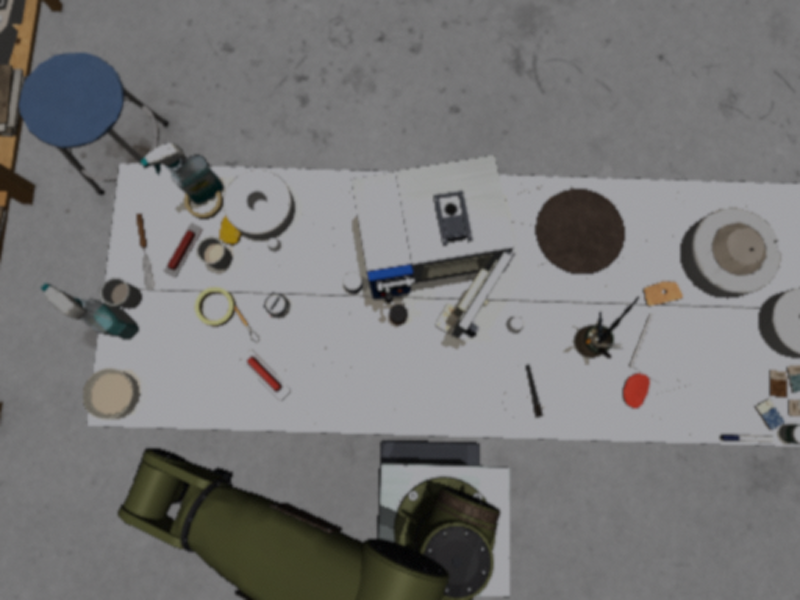

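The side view shows the kiln with its door about 0.6 rad open (panel at 395–515, 285–385). The top view shows the roof at about (352–513, 157–268) with the damper near (452, 215). Next I'll crop both pictures to fit the kiln's pose.

```bash
python3 - <<'E'
from station import ctrl
import cv2, numpy as np
for n,(x,y) in {"side":(235,130),"top":(215,92)}.items():
    im=ctrl.camera(n)["image"][:,:,::-1]; w,h=(160,140) if n=="side" else (130,130)
    k=5 if n=="side" else 4.6
    c=cv2.resize(im[y:y+h,x:x+w],None,fx=k,fy=k,interpolation=cv2.INTER_CUBIC)[:600]
    c=cv2.convertScaleAbs(c,alpha=1.4,beta=10)
    for i in range(0,w,10): cv2.putText(c,str(x+i),(int(i*k),8),0,.3,(0,0,255),1); cv2.line(c,(int(i*k),10),(int(i*k),16),(0,0,255),1)
    for i in range(0,int(600/k),10): cv2.putText(c,str(y+i),(0,int(i*k)+4),0,.3,(0,0,255),1); cv2.line(c,(20,int(i*k)),(26,int(i*k)),(0,0,255),1)
    cv2.imwrite(f"pics/{n}1.png",c)
E
```

```text
(no output)
```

View pics/side1.png

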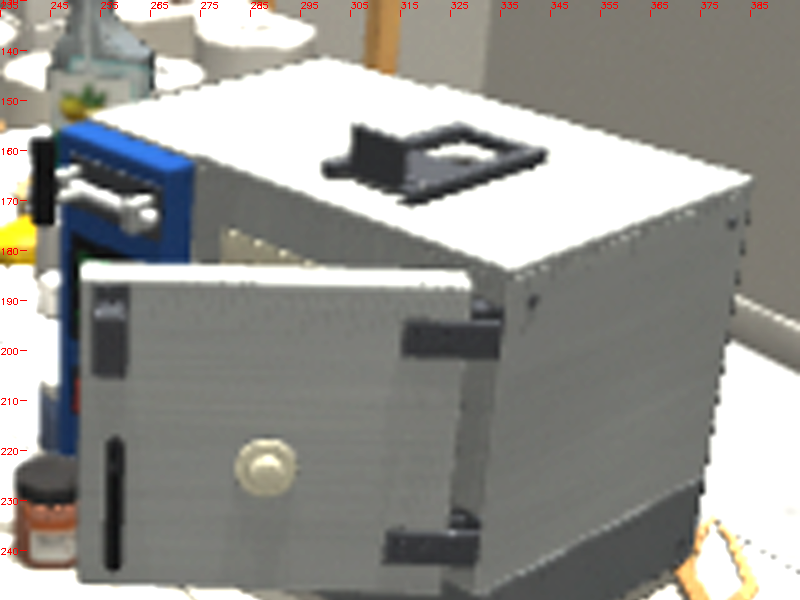

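View pics/top1.png

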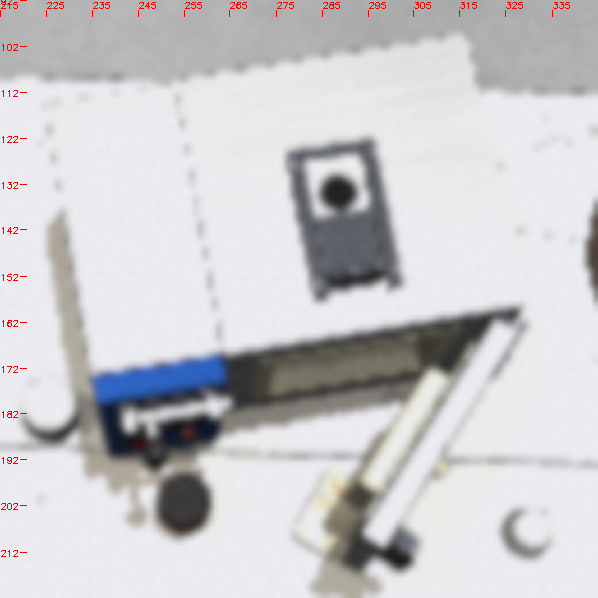

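The crops show these features:
- **Side:** roof corners at (337,184), (385,166) and (300,142), the door's outer top edge from (251,187) to (329,188), the knob at (243.5,158–175), and the tab's top edge from (306,155) to (316,159).
- **Top:** roof corners at (315,100), (328,159), (225,114) and (235,174), and the knob near (248,191).

Next I'll fit the pose and the joints.

```bash
cat > fit.py <<'E'
from station import ctrl
import numpy as np
from scipy.optimize import least_squares
C={n:ctrl.camera(n) for n in("side","top")}
def proj(n,p):
    c=C[n];q=c["camera_from_world"]@np.r_[p,1]
    return np.array([c["fx"]*q[0]/-q[2]+c["cx"],c["fy"]*-q[1]/-q[2]+c["cy"]])
def W(k,p):
    a=k[2];return np.array([k[0]+np.cos(a)*p[0]-np.sin(a)*p[1],k[1]+np.sin(a)*p[0]+np.cos(a)*p[1],p[2]])
def door(t,d,r,z): # d outwards of axis, r from axis to free edge
    return np.array([-.110-d*np.cos(t)-r*np.sin(t),-.145-d*np.sin(t)+r*np.cos(t),z])
obs=[("side",(337.4,184),lambda k:(-.11,-.165,.26)),("side",(385.4,165.6),lambda k:(.11,-.165,.26)),("side",(300,141.6),lambda k:(.11,.165,.26)),
("top",(315.4,99.6),lambda k:(.11,-.165,.26)),("top",(328,159),lambda k:(-.11,-.165,.26)),("top",(225.4,113.7),lambda k:(.11,.165,.26)),("top",(235.2,174),lambda k:(-.11,.165,.26)),
("side",(251,186.6),lambda k:door(k[3],.022,.2,.254)),("side",(251,246),lambda k:door(k[3],.022,.2,.074)),("side",(329,188),lambda k:door(k[3],.022,.005,.254)),
("side",(243.5,157.6),lambda k:(-.172,.13-k[4],.265)),("side",(243.6,174.8),lambda k:(-.172,.13-k[4],.212)),
("side",(306,155),lambda k:(-.0295-k[5],-.0225,.293)),("side",(316.4,158.6),lambda k:(-.0295-k[5],-.0625,.293))]
res=lambda k:np.concatenate([proj(n,W(k,f(k)))-u for n,u,f in obs])
if __name__=="__main__":
    s=least_squares(res,[.6,0,0,.7,.003,.038],loss="soft_l1"); k=s.x
    np.save("k.npy",k);print(np.round(k,4));print(np.round(res(k).reshape(-1,2),1).tolist())
    kk=np.r_[k]
    for t in [k[3],.4,.2,.1,0]: print("door",round(t,2),[np.round(W(k,door(t,.022,r,.215)),3).tolist() for r in(.06,.125,.15)])
    print("knob",W(k,(-.172,.13-k[4],.235)),W(k,(-.172,.09,.235)),"tab",W(k,(-.0295-k[5],-.0425,.278)),W(k,(-.0295,-.0425,.278)))
    print("top knob px",proj("top",W(k,(-.172,.13-k[4],.265))))
E
python3 fit.py
```

```text
[0.7184 0.0584 0.204  0.8039 0.0056 0.0416]
[[-0.3, 0.3], [0.4, 0.1], [-0.5, -1.1], [1.3, -1.1], [1.7, -1.4], [-0.5, -0.2], [-0.0, -0.3], [-0.6, -1.8], [-1.3, 1.0], [0.5, -0.5], [-0.1, 0.6], [-0.3, 0.5], [-0.5, -0.5], [0.2, -0.5]]
door 0.8 [[0.578, -0.092, 0.215], [0.523, -0.058, 0.215], [0.501, -0.044, 0.215]]
door 0.4 [[0.588, -0.069, 0.215], [0.551, -0.015, 0.215], [0.537, 0.005, 0.215]]
door 0.2 [[0.596, -0.059, 0.215], [0.571, 0.0, 0.215], [0.561, 0.023, 0.215]]
door 0.1 [[0.601, -0.055, 0.215], [0.582, 0.007, 0.215], [0.574, 0.031, 0.215]]
door 0 [[0.606, -0.052, 0.215], [0.593, 0.012, 0.215], [0.588, 0.037, 0.215]]
knob [0.52476749 0.14544433 0.235     ] [0.53174404 0.11171938 0.235     ] tab [0.65743857 0.00241596 0.278     ] [0.69813097 0.01083384 0.278     ]
top knob px [249.97580808 188.98351817]
```

```bash
cat > plan.py <<'E'
import numpy as np
from fit import W,door
k=np.load("k.npy")
R=.125; H=.008
for t,g in [(k[3],.03)]+[(t,0) for t in np.arange(.8,-.01,-.1)]:
    p=W(k,door(t,.022+H+g,R,.205))
    print("t %.2f"%t,np.round(p*100,1), "line deg %.1f yaw %.1f"%(np.degrees(k[2]+t)+90,np.degrees(k[2]+t)), "shift from start",np.round((p[:2]-[.144,.5308])*100,1))
E
python3 plan.py
```

```text
t 0.80 [50.2 -9.  20.5] line deg 147.7 yaw 57.7 shift from start [ 35.8 -62.1]
t 0.80 [51.9 -6.4 20.5] line deg 147.5 yaw 57.5 shift from start [ 37.5 -59.5]
t 0.70 [52.3 -5.2 20.5] line deg 141.8 yaw 51.8 shift from start [ 37.9 -58.3]
t 0.60 [52.9 -4.1 20.5] line deg 136.1 yaw 46.1 shift from start [ 38.5 -57.2]
t 0.50 [53.6 -3.  20.5] line deg 130.3 yaw 40.3 shift from start [ 39.2 -56.1]
t 0.40 [54.4 -2.  20.5] line deg 124.6 yaw 34.6 shift from start [ 40.  -55.1]
t 0.30 [55.3 -1.1 20.5] line deg 118.9 yaw 28.9 shift from start [ 40.9 -54.2]
t 0.20 [56.3 -0.3 20.5] line deg 113.1 yaw 23.1 shift from start [ 41.9 -53.4]
t 0.10 [57.4  0.4 20.5] line deg 107.4 yaw 17.4 shift from start [ 43.  -52.6]
t 0.00 [58.5  1.  20.5] line deg 101.7 yaw 11.7 shift from start [ 44.1 -52. ]
```

Request:
servo_tool --pt "1 0 0 3 0" --pt "1 2 -3 7 -6" --pt "1 4 -7 9 -13" --pt "1 7 -12 9 -20" --pt "1 10 -17 9 -28" --pt "1 13 -22 9 -36" --pt "1 16 -27 9 -44" --pt "1 18 -32 9 -52" --pt "1 20 -37 9 -60" --pt "1 22 -42 9 -68" --pt "1 24 -47 9 -76" --pt "1 26 -52 9 -84" --pt "1 28.5 -56 9 -92" --pt "1 31 -59 9 -100" --pt "1 33 -61 9 -107" --pt "1 35 -62 9 -107" --pt "1 35.5 -62.5 9 -107" --pt "1 35.5 -62.5 9 -107" --squeeze 10

```text
time_s: 2.65
ee_pos: [0.4988, -0.0941, 0.4945]
eef_rot: [-3.141, 0.0, 1.009]
force: [0.2, -0.2, 0.4]
grip_width: 0.0008
grip_force: 0.0
```

Request:
servo_tool --pt "1 0 0 -3 0" --pt "1 0 0 -6 0" --pt "1 0 0 -9 0" --pt "1 0 0 -9 0" --pt "1 0 0 -9 0"

```text
time_s: 3.28
ee_pos: [0.4988, -0.094, 0.4062]
eef_rot: [3.14, -0.001, 1.01]
force: [0.6, -0.4, 0.8]
grip_width: 0.0006
grip_force: 0.0
```

```bash
python3 - <<'E'
from station import ctrl
import cv2, numpy as np
a=ctrl.camera("side")["image"][125:265,215:355]; b=ctrl.camera("top")["image"][110:250,235:375]
cv2.imwrite("pics/p2.png",cv2.resize(np.hstack([a,b])[:,:,::-1],(800,400),interpolation=cv2.INTER_CUBIC))
E
```

```text
(no output)
```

View pics/p2.png

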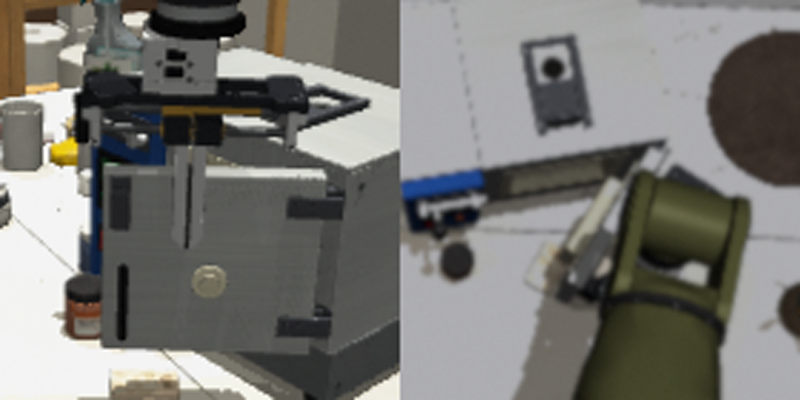

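The picture shows the closed fingertips in front of the clear door face, between the keeper and the hinges. I'm starting the push.

Request:
servo_tool --pt "1 0.7 1 0 0" --pt "1 1.4 2 0 0" --pt "1 1.8 2.6 0 0" --pt "1 2 3 0 0" --pt "1 2.1 3.4 0 -2" --pt "1 2.25 3.8 0 -4" --pt "1 2.4 4.2 0 -6" --pt "1 2.6 4.6 0 -8" --pt "1 2.8 4.9 0 -10" --pt "1 3 5.3 0 -11.5" --pt "1 3.2 5.7 0 -13.5" --pt "1 3.5 6 0 -15.5" --pt "1 3.7 6.4 0 -17" --pt "1 4 6.7 0 -19" --pt "1 4.2 7.1 0 -21" --pt "1 4.5 7.4 0 -23" --pt "1 4.5 7.4 0 -23"

```text
time_s: 5.5
ee_pos: [0.5441, -0.0199, 0.4046]
eef_rot: [-3.142, -0.0, 0.608]
force: [-0.1, 0.4, 0.2]
grip_width: 0.0006
grip_force: 0.0
```

Request:
servo_tool --pt "1 0.3 0.3 0 -2" --pt "1 0.6 0.6 0 -4" --pt "1 0.9 0.9 0 -6" --pt "1 1.2 1.2 0 -8" --pt "1 1.5 1.5 0 -10" --pt "1 1.9 1.7 0 -11.5" --pt "1 2.2 1.9 0 -13" --pt "1 2.5 2.1 0 -15" --pt "1 2.8 2.3 0 -16" --pt "1 3 2.4 0 -17" --pt "1 3.2 2.5 0 -18" --pt "1 3.4 2.6 0 -19" --pt "1 3.6 2.7 0 -20" --pt "1 3.75 2.8 0 -21" --pt "1 3.9 2.9 0 -22" --pt "1 4 2.95 0 -23" --pt "1 4.1 3 0 -23" --pt "1 4.1 3 0 -23"

```text
time_s: 7.75
ee_pos: [0.5848, 0.0097, 0.4047]
eef_rot: [3.141, 0.001, 0.206]
force: [-5.5, -2.2, 1.7]
grip_width: 0.0005
grip_force: 2.7
```

Request:
servo_tool --pt "1 0.1 0 0 0" --pt "1 0.2 0.05 0 0" --pt "1 0.3 0.05 0 0" --pt "1 0.3 0.05 0 0"

```text
time_s: 8.25
ee_pos: [0.5864, 0.0098, 0.4047]
eef_rot: [-3.141, 0.009, 0.206]
force: [-36.7, -6.2, 12.9]
grip_width: 0.0007
grip_force: 18.2
```

The door is hard against its stop at 37 N. I'm backing off, lifting over and going to the left of the knob.

Request:
servo_tool --pt "1 -1.5 -0.3 0 0" --pt "1 -4 -0.8 0 0" --pt "1 -6.5 -1.2 2 0" --pt "1 -7.3 -1 6 0" --pt "1 -7.3 2 10 0" --pt "1 -7.3 6 10 0" --pt "1 -7.3 10 10 0" --pt "1 -7.3 14 10 0" --pt "1 -7.3 17 10 0" --pt "1 -7.3 18.2 10 0" --pt "1 -7.3 18.2 8 0" --pt "1 -7.3 18.2 5 0" --pt "1 -7.3 18.2 2.3 0" --pt "1 -7.3 18.2 2.3 0" --pt "1 -7.3 18.2 2.3 0"

```text
time_s: 10.12
ee_pos: [0.5151, 0.192, 0.429]
eef_rot: [-3.141, -0.002, 0.206]
force: [-0.3, 0.0, -0.1]
grip_width: 0.0009
grip_force: 0.0
```

```bash
python3 - <<'E'
from station import ctrl
import cv2, numpy as np
a=ctrl.camera("side")["image"][120:240,205:325]; b=ctrl.camera("top")["image"][100:220,215:335]
cv2.imwrite("pics/p3.png",cv2.resize(np.hstack([a,b])[:,:,::-1],(800,400),interpolation=cv2.INTER_CUBIC))
E
```

```text
(no output)
```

View pics/p3.png

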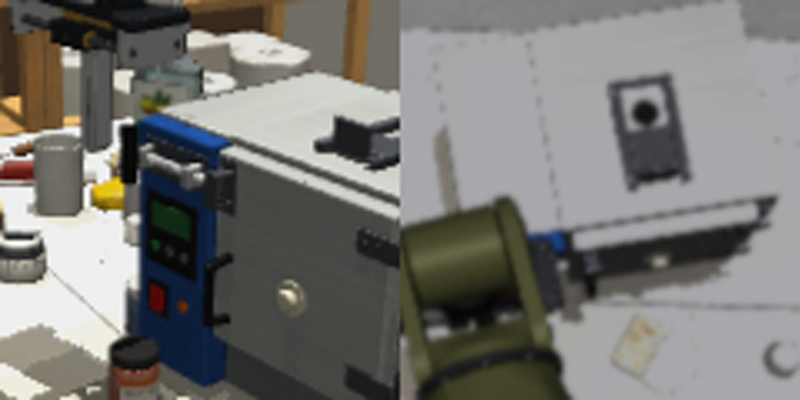

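The door is flush, and the fingers stand left of the knob (finger at 97, knob at 130). I'm pushing the bolt across.

Request:
servo_tool --pt "1 0.2 -0.8 0 0" --pt "1 0.3 -1.5 0 0" --pt "1 0.4 -2 0 0" --pt "1 0.5 -2.5 0 0" --pt "1 0.6 -3 0 0" --pt "1 0.7 -3.5 0 0" --pt "1 0.8 -4 0 0" --pt "1 0.9 -4.5 0 0" --pt "1 1 -5 0 0" --pt "1 1.1 -5.4 0 0" --pt "1 1.2 -5.7 0 0" --pt "1 1.2 -5.9 0 0" --pt "1 1.2 -5.9 0 0"

```text
time_s: 11.85
ee_pos: [0.527, 0.1334, 0.4276]
eef_rot: [-3.141, -0.0, 0.207]
force: [0.8, 2.6, -0.8]
grip_width: 0.0001
grip_force: 1.0
```

Only the sliding force so far, so I'll push further until the stop shows up.

Request:
servo_tool --pt "1 0.05 -0.15 0 0" --pt "1 0.05 -0.3 0 0" --pt "1 0.1 -0.45 0 0" --pt "1 0.1 -0.45 0 0"

```text
time_s: 12.35
ee_pos: [0.5273, 0.1313, 0.4277]
eef_rot: [-3.135, -0.0, 0.209]
force: [-4.5, 28.5, 1.2]
grip_width: 0.0001
grip_force: 14.4
```

Request:
servo_tool --pt "1 -0.2 1 0 0" --pt "1 -0.6 3 0 0" --pt "1 -0.6 3 4.5 0" --pt "1 -0.6 3 9 0" --pt "1 1 0 9 0" --pt "1 3 -4 9 0" --pt "1 5 -8 9 0" --pt "1 7.5 -11 9 0" --pt "1 9.2 -13.4 9 0" --pt "1 9.2 -13.4 9 0" --pt "1 9.2 -13.4 7 0" --pt "1 9.2 -13.4 4.8 0" --pt "1 9.2 -13.4 4.8 0"

```text
time_s: 13.98
ee_pos: [0.6196, -0.0044, 0.4745]
eef_rot: [-3.141, 0.003, 0.207]
force: [0.0, -0.5, 0.4]
grip_width: 0.0006
grip_force: 0.0
```

```bash
python3 - <<'E'
from station import ctrl
import cv2, numpy as np
a=ctrl.camera("side")["image"][110:230,235:355]; b=ctrl.camera("top")["image"][90:210,225:345]
cv2.imwrite("pics/p4.png",cv2.resize(np.hstack([a,b])[:,:,::-1],(800,400),interpolation=cv2.INTER_CUBIC))
E
```

```text
(no output)
```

View pics/p4.png

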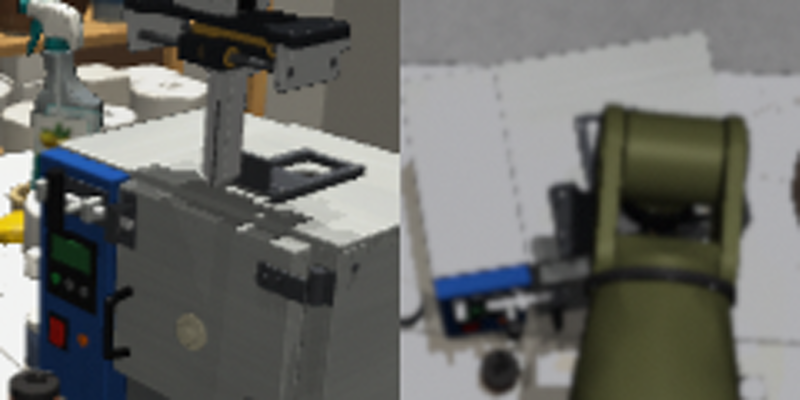

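The fingers stand in front of the tab (225,180 against 255,175), and the bolt rod reaches into the keeper. I'm pushing the damper back.

Request:
servo_tool --pt "1 0.8 0.2 0 0" --pt "1 1.6 0.3 0 0" --pt "1 2.2 0.45 0 0" --pt "1 2.8 0.6 0 0" --pt "1 3.4 0.7 0 0" --pt "1 4 0.8 0 0" --pt "1 4.6 0.95 0 0" --pt "1 5.2 1.1 0 0" --pt "1 5.7 1.2 0 0" --pt "1 6.2 1.3 0 0" --pt "1 6.6 1.35 0 0" --pt "1 6.9 1.4 0 0" --pt "1 6.9 1.4 0 0"

```text
time_s: 15.7
ee_pos: [0.6891, 0.0089, 0.4756]
eef_rot: [3.142, -0.0, 0.207]
force: [0.3, -0.5, 0.2]
grip_width: 0.0007
grip_force: 0.0
```

Request:
servo_tool --pt "1 0.15 0.03 0 0" --pt "1 0.3 0.06 0 0" --pt "1 0.4 0.08 0 0" --pt "1 0.4 0.08 0 0"

```text
time_s: 16.2
ee_pos: [0.6916, 0.0092, 0.4759]
eef_rot: [-3.141, 0.009, 0.206]
force: [-32.6, -3.3, 7.4]
grip_width: 0.0006
grip_force: 16.5
```

The damper is at its stop at 33 N. I'm backing off, lifting and moving clear to check.

Request:
servo_tool --pt "1 -1 -0.2 0 0" --pt "1 -3 -0.6 0 0" --pt "1 -3 -0.6 4 0" --pt "1 -3 -0.6 9 0" --pt "1 -8 -1 10 0" --pt "1 -14 -3 10 0" --pt "1 -20 -6 10 0" --pt "1 -25 -9 10 0" --pt "1 -28 -14 10 0" --pt "1 -29 -19 10 0" --pt "1 -30 -24 10 0" --pt "1 -30 -28 10 0" --pt "1 -30 -28 10 0"

```text
time_s: 17.82
ee_pos: [0.3926, -0.2723, 0.5752]
eef_rot: [-3.141, 0.0, 0.203]
force: [0.4, -0.1, -0.1]
grip_width: 0.0007
grip_force: 0.0
```

```bash
python3 - <<'E'
from station import ctrl
import cv2, numpy as np
a=ctrl.camera("side")["image"][110:260,205:405]; b=ctrl.camera("top")["image"][90:240,200:400]
cv2.imwrite("pics/p5.png",cv2.resize(np.hstack([a,b])[:,:,::-1],(800,300),interpolation=cv2.INTER_CUBIC))
from fit import *
k=np.load("k.npy")
for n,p in [("knob top",(-.172,.09,.265)),("tab L",(-.0295,-.0225,.293)),("tab R",(-.0295,-.0625,.293)),("door top",door(0,.022,.2,.254))]:
    u=proj("side",W(k,p)); print(n,np.round(u,1),"in crop",np.round((u-[205,110])*2,0))
E
```

```text
knob top [251.1 161.2] in crop [ 92. 102.]
tab L [315.4 151.7] in crop [221.  83.]
tab R [326.6 155.2] in crop [243.  90.]
door top [269.7 165.2] in crop [129. 110.]
```

View pics/p5.png

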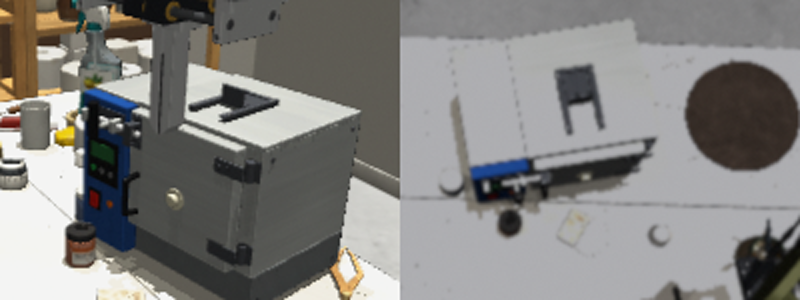

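The vent is covered with the tab at (221–243, 85) as predicted, the door is flush, the knob is across, and the jars, tile and plug are in place.

```bash
python3 -c "
from station import ctrl
print(ctrl.hand_in())"
```

```text
the job is handed in; nothing more can be done
None
```

I closed the kiln door gently against its stop, pushed the bolt fully across and the damper fully back over the vent, and handed the job in at about 18 s; the hand-in returned no verdict, and in the last picture the jars, tile and plug hadn't moved (the brush and timer were outside the crop or hidden, but the arm never went near them at table height).

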